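Scan the label of the large drive in its dock

TASK

Pick up the hand scanner from its charging pad and, holding it level, aim its window squarely at the middle of the white label on the front of the larger of the two hard drives standing in docks, from about 8 cm away. Hold it steady there for two seconds without bumping either dock or drive, then lay the scanner back on its pad the right way up, centred and lengthwise as it lay, and let go.

Things in the scene. Friction and masses are not known exactly. Their poses are not given: they have to be found in the camera images.
- scanner: Hand-held scanner lying on its pad, 165 mm long, 160 g. Origin: on its flat underside below its centre of mass (within 8 mm); x along its length towards the window, z up. Grey bar handle from x = -85 to +28 mm, 34 mm wide (y), 40 mm high, to be pinched across its width near x = -5 mm; black head from x = +28 to +80 mm, 52 mm wide, 46 mm high, with the dark window in its front end.
- window (a point): Centre of the scanner's window, in the scanner's frame at x = 81, y = 0, z = 23 mm; axes as the scanner's: it looks straight ahead along +x.
- pad: Flat grey charging pad with a black rubber top, fixed to the desk, 185 x 76 mm, 12 mm high, on which the scanner lies lengthwise. Origin: centre of its underside, on the desk; x along its length (the way the scanner points at the start), z up.
- dock_large: Black drive dock, fixed, 80 (x) x 130 (y) x 34 mm, with the larger (3.5 inch) black hard drive standing upright in its slot: 26 mm thick, 102 mm wide, its top 160 mm above the desk. Origin: centre of the underside, on the desk; the labelled front face of the drive looks along -x (roughly towards the robot), z up.
- label_large (a point): Middle of the white label on the front face of the larger drive: in the dock's frame at x = -13, y = 0, z = 91 mm. Axes as the dock's: x points straight into the face.
- dock_small: Bystander: smaller black dock, fixed, 66 x 100 x 34 mm, in which the smaller (2.5 inch) drive stands: 10 mm thick, 70 mm wide, its top about 114 mm above the desk. Origin: centre of the underside; the drive's face looks along -x. Its place and the larger dock's may be swapped.

How it is judged (in metres and radians):
On the way:
1. scanner held level and still for 1 s, window 45 to 125 mm before the label of the larger drive, aimed within 18 mm sideways and in height and within 12 degrees of square (x of label_large in the frame of window between 0.045 and 0.125 m and y of label_large in the frame of window between -0.018 and 0.018 m and z of label_large in the frame of window between -0.018 and 0.018 m and angle between the x axis of window and the x axis of label_large, either way round below 0.21 rad and angle between scanner's own z axis and vertical below 0.26 rad and contact force between the fingers and scanner above 0.5 N and linear speed of scanner below 0.03 m/s and angular speed of scanner below 0.2 rad/s), for 1 s.
At the end, for the whole second after the job is handed in: The scanner lies at rest, upright and flat on the charging pad, its centre within 25 mm of the pad's centre and its length within 15 degrees of the pad's (either way round) (horizontal distance between scanner and pad below 0.025 m and angle between the x axis of scanner and the x axis of pad, either way round below 0.26 rad and angle between scanner's own z axis and vertical below 0.1 rad and z of scanner in the frame of pad between 0.008 and 0.017 m and linear speed of scanner below 0.02 m/s); the robot touches nothing.
It fails at once if the larger dock or its drive is bumped (more than 2 N) by the scanner or the robot (contact force between any of scanner, the arm, the fingers and dock_large above 2 N).
It fails at once if the smaller dock or its drive is bumped (more than 2 N) by the scanner or the robot (contact force between any of scanner, the arm, the fingers and dock_small above 2 N).
It also fails if it takes over 56 s, if anything falls off the work surface, if the arm or the gripper's body presses on something with over 40 N, if the wrist force passes 120 N, or if a joint passes its speed limit or range.

ROBOT

A 7-joint arm with a two-finger parallel gripper is mounted at the origin on a cart in front of the work surface, level with it; the furniture and walls round the work are solid. World frame = base frame: x ahead of the robot, y to its left, z up, the work surface at z = 0. Lengths are in mm, angles in rad, forces in N, time in s.
With the tool pointing down it reaches from about 425 to 925 mm from the base axis. Payload 6.8 kg.
Tool frame: the origin (TCP) lies between the finger pads; the fingertips stand 14 mm ahead of it and the grasp point (between the pads) lies 5 mm behind it (r.nose_length is the distance from the TCP to the fingertips, in mm); z points along the fingers, y is the line along which they close (so a half turn about z gives the same grasp; the last joint's range is limited). The gripper opens to 88 mm and grips with 3 to 60 N. Pads are 20 mm wide; open, the fingers measure 115 mm over their backs; the gripper's body (75 mm by 178 mm) begins 61 mm behind the grasp point.
Start: joints at [-1.232, 0.477, 0.022, 1.555, -0.011, 1.109, -0.083], TCP at [291.654, 608.757, 236.664] pointing down, gripper open.
Joint ranges: [-2.96, 2.96], [-0.34, 2.1], [-1.41, 1.46], [0.24, 2.44], [-1.37, 4.51], [0.17, 1.92], [-2.96, 2.96]. Speed limits (rad/s): [2.39, 2.39, 3.14, 3.14, 3.14, 3.14, 3.14].

INTERFACE

Orientations are given as a rotation vector (axis times angle).
In Python, from bench import r gives the robot as it stands.
- The arm moves only by the tool carry_out, never from a script. Its argument "motion" is a list of rows, each a list of 3 entries, a list of its own where there are three numbers: the shift along the tool's x, y, z in units of 12 cm (1.0 is 12 cm), then the turn, a rotation vector about the tool's x, y, z in units of 45 degrees (1.0 is 45 degrees), then the opening, from 0 (shut) to 1 (fully open). In form: [[[dx, dy, dz], [ax, ay, az], jaw], ...]. A call has 1 to 12 rows; each row is the pose to reach, as a shift and turn from the pose commanded when the call began, along the tool's axes at that moment; what a row does not reach only later rows make up. A row lasts 1/8 s, in which the tool goes at most 62.5 mm and 10.7 degrees, less where a joint would pass 70% of its speed; a pose out of reach is approached as far as the arm can. A call with a number of a shift or a turn outside -1 to 1 is refused whole. A call with a gripper value outside its range is refused whole. The fingers move at their own pace and stop on an object; the grip force is fixed at half the most. Time passes only in rows, so rows that repeat a pose let the fingers close. It gives the time, the measured TCP pose, the force, the opening and the grip force at its end, in the units of the state.
- r.read_state(): the state, without advancing time (a new reading comes with each control period).
- r.read_camera(name): name is "scene" or "top"; returns a dict with "pixels" (384x512x3 uint8, blue, green, red), "camera_matrix" (3x3 intrinsics, pixels), "T" (4x4, takes a point from camera to world coordinates). Camera axes: x right, y up, looking along -z (the intrinsics and any distortion apply to the point x, -y, -z); pixel columns grow to the right and rows downward; lengths in mm; the calibration is good to about 2 mm. A picture is of the moment at which its call begins. There is no depth.
- r.finish_job(): hands the job in; it is judged then, once.
The state is a dict: "t": time; "joint_pos": joint angles; "dq": joint speeds; "joint_efforts": joint torques, N m; "eef_pos": TCP position; "ee_rot": TCP orientation; "wrist_force": force on the tool from outside, world axes, zero at the start; "wrist_torque": the same for the moment, N m; "width": finger opening in mm; "grasp_force": force on a finger pad.
Only numpy, scipy, OpenCV 4.12 (cv2) and the standard library are available. Lean on these libraries where they do the work, as an engineer would, in place of code of your own. Each camera call takes 0.05 s, during which the arm holds its last target. There are 200 camera calls.

## Working session

There is one attempt and no reset: what is moved stays moved. The work goes in short steps, Python scripts to look and compute and a tool call to move; the robot and the scene stay as the last step left them, time stands still between calls to the robot, and variables do not carry over. Pictures are saved under pics/ and viewed, at most 10 in all, crops included, and the job is handed in when it is done.

Besides the shell and the picture viewer there is one more tool, called after "Emit:" in YAML: its name, and indented under it one key for each argument. carry_out: Moves the arm, as the interface text tells. Shifts and turns lie within -1 to 1; 1 stands for 12 cm of shift or 45 degrees of turn. Its arguments: {"type":"object","properties":{"motion":{"type":"array","items":{"type":"array"}}},"required":["motion"]}

```bash
mkdir -p pics
python3 - <<'E'
from bench import r
import cv2,numpy as np
for n in("scene","top"):
    c=r.read_camera(n);cv2.imwrite(f"pics/{n}0.png",c["pixels"]);print(n,np.round(c["camera_matrix"],1).tolist(),np.round(c["T"],3).tolist(),[k for k in c])
print(r.read_state())
E
```

```text
scene [[393.4, 0.0, 260.3], [0.0, 393.4, 195.3], [0.0, 0.0, 1.0]] [[-0.579, 0.62, -0.529, 147.308], [-0.815, -0.451, 0.364, 120.166], [-0.014, 0.642, 0.767, 751.13], [0.0, 0.0, 0.0, 1.0]] ['pixels', 'camera_matrix', 'T']
top [[348.5, 0.0, 256.7], [0.0, 348.5, 187.5], [0.0, 0.0, 1.0]] [[-0.004, 0.983, -0.185, 456.798], [-1.0, -0.008, -0.019, -197.056], [-0.02, 0.185, 0.983, 921.849], [0.0, 0.0, 0.0, 1.0]] ['pixels', 'camera_matrix', 'T']
{'t': 0.1, 'joint_pos': array([-1.23208432,  0.47769357,  0.02236531,  1.55633086, -0.01149669,
        1.10931424, -0.08312685]), 'dq': array([-0.00146664, -0.00273947, -0.00031746, -0.00144778,  0.00050994,
        0.0030591 , -0.00124531]), 'joint_efforts': array([ 3.62817707e-03, -5.84090638e+01,  1.53962810e+00, -2.73313504e+01,
       -5.42327750e-02,  1.31367028e-02,  1.16113151e-04]), 'eef_pos': array([291.46123453, 608.2573342 , 235.8045586 ]), 'ee_rot': array([-6.96014358e-01, -3.06328483e+00,  2.51467182e-03]), 'wrist_force': array([ 0.52847828, -0.31721802, -1.10751695]), 'wrist_torque': array([ 0.02406869,  0.01603125, -0.06597987]), 'grasp_force': 0.0, 'width': 87.56203084184294}
```

View pics/scene0.png

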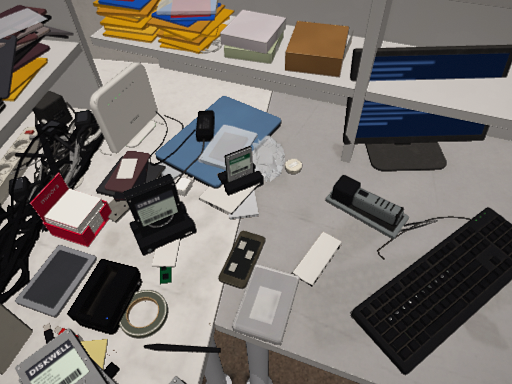

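View pics/top0.png

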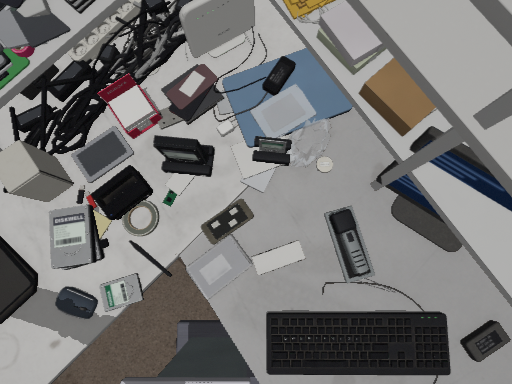

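```bash
cat > h.py <<'E'
import cv2,numpy as np
def cast(c,uv,z):
    """pixels -> world points on the plane z"""
    K,T=c["camera_matrix"],c["T"]; uv=np.atleast_2d(np.array(uv,float))
    d=np.c_[(uv-K[:2,2])/K[[0,1],[0,1]],np.ones(len(uv))]*[1,-1,-1]
    d=d@T[:3,:3].T; o=T[:3,3]
    return o+d*((z-o[2])/d[:,2])[:,None]
def proj(c,P):
    p=(np.atleast_2d(P)-c["T"][:3,3])@c["T"][:3,:3]*[1,-1,-1]
    p=p@c["camera_matrix"].T
    return p[:,:2]/p[:,2:]
def ray(c,uv):
    a=cast(c,uv,0)[0]; o=c["T"][:3,3]; return o,(a-o)/np.linalg.norm(a-o)
def meet(c1,u1,c2,u2):
    (o1,d1),(o2,d2)=ray(c1,u1),ray(c2,u2)
    s=np.linalg.lstsq(np.c_[d1,-d2],o2-o1,rcond=None)[0]
    a,b=o1+s[0]*d1,o2+s[1]*d2; return (a+b)/2,np.linalg.norm(a-b)
E
python3 - <<'E'
import cv2,numpy as np
s=cv2.imread("pics/scene0.png");t=cv2.imread("pics/top0.png")
def cr(i,u,v,w=100,h=75):return cv2.resize(i[v:v+h,u:u+w],None,fx=4,fy=4,interpolation=cv2.INTER_CUBIC)
a=np.vstack([np.hstack([cr(s,120,175),cr(s,320,168)]),np.hstack([cr(t,140,125),cr(t,300,205)])])
cv2.imwrite("pics/crop.png",a)
E
```

```text
(no output)
```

View pics/crop.png

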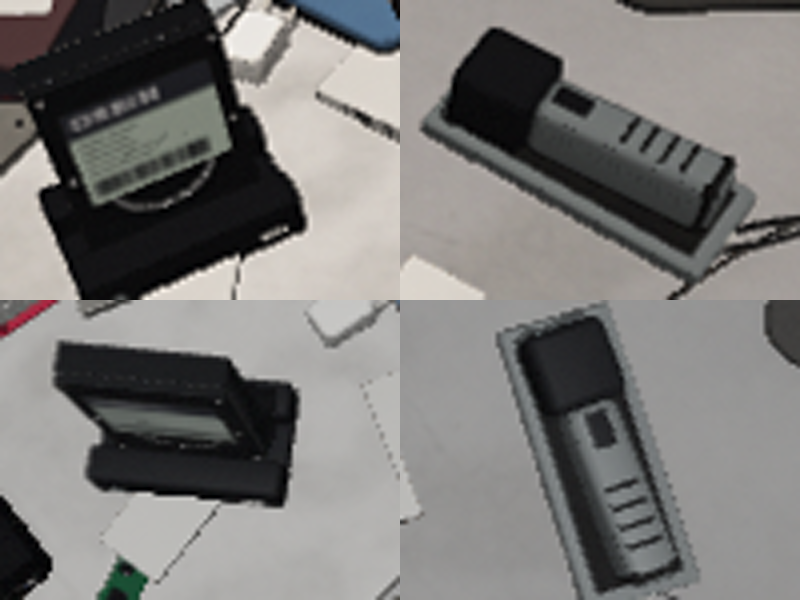

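Run:
```python
from bench import r
from h import *
s=r.read_camera("scene");t=r.read_camera("top")
import pickle;pickle.dump((s,t),open("cams.pkl","wb"))
S=lambda u,v:np.array([120+u/4,175+v/4]); Tt=lambda u,v:np.array([140+u/4,125+(v-300)/4])
np.set_printoptions(precision=1,suppress=True)
print("label scene/top centre", [meet(s,S(*a),t,Tt(*b)) for a,b in [((65,112),(88,398)),((212,62),(212,413)),((235,140),(242,443)),((95,207),(118,440))]])
print("top back L/R top",cast(t,[Tt(58,342),Tt(232,360)],160),"scene",cast(s,[S(15,70),S(212,5)],160))
print("dock front bottom",cast(t,[Tt(90,487),Tt(282,505)],0), "scene R",cast(s,[S(303,230)],0))
# pad: light-grey pad + scanner vs desk: corners read from crop
P=lambda u,v:np.array([300+(u-400)/4,205+(v-300)/4]); Q=lambda u,v:np.array([320+(u-400)/4,168+v/4])
print("pad top",cast(t,[P(497,333),P(608,303),P(697,580)],12),"scene",cast(s,[Q(422,122),Q(755,188),Q(692,275)],12))
print("handle top, rear/front corners",cast(t,[P(620,585),P(679,567),P(568,415),P(620,400)],52))
print("head top",cast(t,[P(530,345),P(597,320),P(622,385),P(553,412)],58))
```

```text
label scene/top centre [(array([698.2,  41.6, 139.3]), np.float64(3.755859103738684)), (array([687.8, -32.8, 137.2]), np.float64(0.1460656602494563)), (array([690.2, -36. ,  66. ]), np.float64(4.350377573406651)), (array([694.1,  45.1,  64.3]), np.float64(6.835009652757662))]
top back L/R top [[724.3  52.7 160. ]
 [712.4 -48.2 160. ]] scene [[720.9  54.6 160. ]
 [702.4 -45.  160. ]]
dock front bottom [[676.6  77.9   0. ]
 [662.8 -53.8   0. ]] scene R [[662.3 -50.3   0. ]]
pad top [[ 558.6 -355.6   12. ]
 [ 577.8 -428.7   12. ]
 [ 401.6 -474.9   12. ]] scene [[ 556.2 -352.5   12. ]
 [ 404.4 -476.2   12. ]
 [ 383.9 -400.6   12. ]]
handle top, rear/front corners [[ 401.2 -416.3   52. ]
 [ 411.7 -452.4   52. ]
 [ 503.1 -390.2   52. ]
 [ 512.1 -422.6   52. ]]
head top [[ 545.9 -367.6   58. ]
 [ 561.1 -409.6   58. ]
 [ 520.9 -422.8   58. ]
 [ 504.7 -379.8   58. ]]
```

The scanner lies on its pad with the head pointing to +x (top view ~348,243). The large dock is on the left in the top view (~185,155) and the small one at ~(270,150). The two views agree to within a few mm. Next I plan the approach.

```bash
cat >> h.py <<'E'
from scipy.spatial.transform import Rotation as Ro
def pose(yaw): # tool down, tool x at yaw (deg)
    return Ro.from_euler("z",yaw,degrees=True)*Ro.from_euler("x",180,degrees=True)
def step(p,R,q,Q):
    d=R.inv().apply(np.array(q)-p)/120; a=(R.inv()*Q).as_rotvec()/(np.pi/4)
    return np.round(d,2),np.round(a,2)
def after(p,R,d,a): return p+R.apply(d*120),R*Ro.from_rotvec(a*np.pi/4)
def go(way):
    from bench import r
    s=r.read_state();p,R=s["eef_pos"],Ro.from_rotvec(s["ee_rot"])
    for *q,yaw in way:
        d,a=step(p,R,q,pose(yaw)); print(d.tolist(),a.tolist(), "" if max(abs(d).max(),abs(a).max())<=1 else "TOO BIG"); p,R=after(p,R,d,a)
E
python3 - <<'E'
from h import *
import pickle
s,t=pickle.load(open("cams.pkl","rb"))
print("post base",cast(s,[[347,158]],0),cast(t,[[378,186]],0),"small dock front",cast(t,[[252,160],[291,164]],0).round())
az=[55,46,35,22.5,10,-2.5,-15,-28,-41]; rr=[640]+[600]*7+[631]
yaw=[115]+[a+56.2 for a in az[1:]]; yaw[1]=102
go([(ra*np.cos(np.radians(a)),ra*np.sin(np.radians(a)),240,y) for a,ra,y in zip(az,rr,yaw)])
E
```

```text
post base [[ 635.22372999 -500.98118648    0.        ]] [[ 632.17541947 -503.8491766     0.        ]] small dock front [[ 707. -167.    0.]
 [ 695. -273.    0.]]
[-0.87, -0.36, -0.03] [-0.0, 0.0, 0.88] 
[-0.88, 0.05, -0.0] [-0.0, 0.0, 0.28] 
[-0.84, 0.46, -0.0] [-0.0, 0.0, 0.24] 
[-0.97, 0.5, -0.0] [-0.0, 0.0, 0.28] 
[-0.96, 0.5, 0.0] [-0.0, 0.0, 0.28] 
[-0.97, 0.5, 0.0] [0.0, 0.0, 0.28] 
[-0.96, 0.51, 0.0] [0.0, 0.0, 0.28] 
[-1.01, 0.52, 0.0] [0.0, 0.0, 0.28] TOO BIG
[-0.92, 0.76, 0.01] [0.0, 0.0, 0.29]
```

Emit:
carry_out:
  motion:
    - [[-0.45,-0.18,-0.03],[0,0,0.22],1]
    - [[-0.87,-0.36,-0.03],[0,0,0.45],1]
    - [[-0.87,-0.36,-0.03],[0,0,0.66],1]
    - [[-0.87,-0.36,-0.03],[0,0,0.88],1]

```text
t: 0.7
eef_pos: [367.9, 523.8, 240.3]
ee_rot: [-1.702, -2.64, 0.0]
wrist_force: [-0.7, -0.7, 0.3]
width: 87.5
grasp_force: 0.0
```

Emit:
carry_out:
  motion:
    - [[-0.44,0.02,0],[0,0,0.14],1]
    - [[-0.88,0.05,0],[0,0,0.28],1]

```text
t: 0.95
eef_pos: [417.0, 430.5, 240.0]
ee_rot: [1.975, 2.443, -0.0]
wrist_force: [1.5, -0.7, -0.1]
width: 87.8
grasp_force: 0.0
```

Emit:
carry_out:
  motion:
    - [[-0.42,0.23,0],[0,0,0.12],1]
    - [[-0.84,0.46,0],[0,0,0.24],1]
    - [[-0.84,0.46,0],[0,0,0.24],1]

```text
t: 1.32
eef_pos: [495.8, 339.1, 240.6]
ee_rot: [2.203, 2.236, 0.0]
wrist_force: [0.3, 0.9, 0.7]
width: 88.0
grasp_force: 0.0
```

Tracking well.

Emit:
carry_out:
  motion:
    - [[-0.48,0.25,0],[0,0,0.14],1]
    - [[-0.97,0.5,0],[0,0,0.28],1]
    - [[-0.97,0.5,0],[0,0,0.28],1]

```text
t: 1.7
eef_pos: [556.8, 224.8, 240.5]
ee_rot: [2.434, 1.983, -0.001]
wrist_force: [0.8, 0.3, 0.8]
width: 87.8
grasp_force: 0.0
```

Emit:
carry_out:
  motion:
    - [[-0.48,0.25,0],[0,0,0.14],1]
    - [[-0.96,0.5,0],[0,0,0.28],1]
    - [[-0.96,0.5,0],[0,0,0.28],1]

```text
t: 2.08
eef_pos: [592.1, 100.6, 240.5]
ee_rot: [2.636, 1.706, -0.001]
wrist_force: [-0.2, 0.6, 0.2]
width: 87.8
grasp_force: 0.0
```

Emit:
carry_out:
  motion:
    - [[-0.48,0.25,0],[0,0,0.14],1]
    - [[-0.97,0.5,0],[0,0,0.28],1]
    - [[-0.97,0.5,0],[0,0,0.28],1]

```text
t: 2.45
eef_pos: [599.0, -29.2, 240.5]
ee_rot: [2.806, 1.409, -0.001]
wrist_force: [0.1, 0.3, -0.6]
width: 87.5
grasp_force: 0.0
```

Emit:
carry_out:
  motion:
    - [[-0.48,0.25,0],[0,0,0.14],1]
    - [[-0.96,0.51,0],[0,0,0.28],1]
    - [[-0.96,0.51,0],[0,0,0.28],1]

```text
t: 2.82
eef_pos: [579.4, -157.6, 240.4]
ee_rot: [2.944, 1.094, -0.001]
wrist_force: [-0.4, -0.0, -0.3]
width: 87.7
grasp_force: 0.0
```

Emit:
carry_out:
  motion:
    - [[-0.48,0.25,0],[0,0,0.14],1]
    - [[-1.0,0.52,0],[0,0,0.28],1]
    - [[-1.0,0.52,0],[0,0,0.28],1]

```text
t: 3.2
eef_pos: [529.5, -282.3, 240.3]
ee_rot: [3.046, 0.767, -0.001]
wrist_force: [-0.5, -0.3, 0.2]
width: 88.0
grasp_force: 0.0
```

Run:
```python
from h import *
go([(476,-414.3,220,15.2),(476,-414.3,120,15.2),(476,-414.3,31,15.2)])
```

```text
[-0.91, 0.76, 0.17] [0.0, 0.0, 0.29] 
[-0.0, -0.0, 0.83] [0.0, 0.0, 0.0] 
[-0.0, -0.0, 0.75] [0.0, 0.0, 0.0]
```

Emit:
carry_out:
  motion:
    - [[-0.45,0.38,0.08],[0,0,0.14],1]
    - [[-0.91,0.76,0.17],[0,0,0.29],1]
    - [[-0.91,0.76,0.17],[0,0,0.29],1]
    - [[-0.91,0.76,0.17],[0,0,0.29],1]

```text
t: 3.7
eef_pos: [479.1, -411.4, 219.2]
ee_rot: [-3.111, -0.424, 0.0]
wrist_force: [1.1, -0.1, -0.3]
width: 88.2
grasp_force: 0.0
```

Emit:
carry_out:
  motion:
    - [[0,0,0.3],[0,0,0],1]
    - [[0,0,0.6],[0,0,0],1]
    - [[0,0,0.83],[0,0,0],1]
    - [[0,0,0.83],[0,0,0],1]

```text
t: 4.2
eef_pos: [479.7, -408.4, 118.2]
ee_rot: [-3.108, -0.428, 0.003]
wrist_force: [0.6, -0.1, 0.7]
width: 87.6
grasp_force: 0.0
```

Run:
```python
from bench import r
from h import *
s=r.read_camera("scene")["pixels"];t=r.read_camera("top")["pixels"]
f=lambda i,u,v:cv2.resize(i[v:v+125,u:u+100],None,fx=4,fy=4,interpolation=cv2.INTER_CUBIC)
cv2.imwrite("pics/pre.png",np.hstack([f(s,310,125),f(t,295,165)]))
go([(476,-414.3,31,15.2)])
```

```text
[-0.04, 0.02, 0.75] [-0.0, -0.0, 0.01]
```

View pics/pre.png

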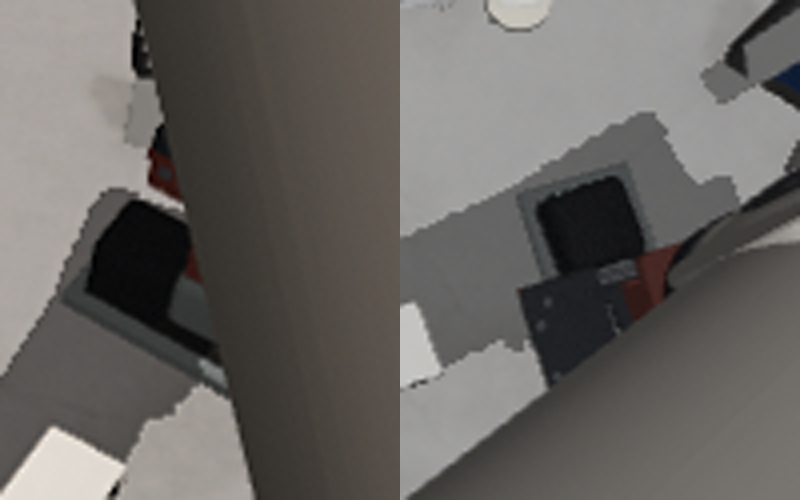

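The gripper straddles the handle behind the head. Lower and grip.

Emit:
carry_out:
  motion:
    - [[-0.03,0.03,0.3],[0,0,0],1]
    - [[-0.03,0.03,0.6],[0,0,0],1]
    - [[-0.03,0.03,0.75],[0,0,0],1]
    - [[-0.03,0.03,0.75],[0,0,0],1]
    - [[-0.03,0.03,0.75],[0,0,0],1]

```text
t: 4.92
eef_pos: [476.4, -418.0, 31.8]
ee_rot: [3.112, 0.42, 0.003]
wrist_force: [1.0, 0.1, 0.9]
width: 87.9
grasp_force: 0.0
```

Run:
```python
from h import *
from bench import r
s=r.read_state();print(s["eef_pos"],s["wrist_force"])
go([(476,-414.3,31,15.2)])
```

```text
[ 476.36133646 -417.97356622   31.81263252] [0.97338842 0.05880378 0.93591571]
[0.01, -0.03, 0.01] [0.0, -0.0, 0.0]
```

Emit:
carry_out:
  motion:
    - [[0,-0.03,0],[0,0,0],1]
    - [[0,-0.03,0],[0,0,0],1]
    - [[0,-0.03,0],[0,0,0],0]
    - [[0,-0.03,0],[0,0,0],0]
    - [[0,-0.03,0],[0,0,0],0]
    - [[0,-0.03,0],[0,0,0],0]
    - [[0,-0.03,0],[0,0,0],0]
    - [[0,-0.03,0],[0,0,0],0]
    - [[0,-0.03,0],[0,0,0],0]

```text
t: 6.05
eef_pos: [474.4, -413.9, 30.2]
ee_rot: [3.113, 0.419, -0.0]
wrist_force: [-0.3, 0.3, -1.3]
width: 34.6
grasp_force: 29.3
```

Emit:
carry_out:
  motion:
    - [[0,0,-0.2],[0,0,0],0]
    - [[0,0,-0.5],[0,0,0],0]
    - [[0,0,-0.8],[0,0,0],0]
    - [[0,0,-0.8],[0,0,0],0]
    - [[0,0,-0.8],[0,0,0],0]

```text
t: 6.68
eef_pos: [474.1, -413.0, 125.3]
ee_rot: [-3.112, -0.42, 0.001]
wrist_force: [-0.3, 0.3, -1.5]
width: 34.5
grasp_force: 29.3
```

Run:
```python
from h import *
from bench import r
s=r.read_state();print(s["eef_pos"],s["width"],s["grasp_force"],s["wrist_torque"])
go([(480,-310,125,10),(485,-200,125,4),(495,-90,125,-2),(510,15,125,-6.9),(528.7,24.9,86.7,-6.9)])
```

```text
[ 474.1257329  -412.96115187  125.25513719] 34.51867297984707 29.333395957946777 [0.03453485 0.16471594 0.00684422]
[0.27, -0.81, 0.0] [-0.0, 0.0, 0.12] 
[0.2, -0.9, 0.0] [-0.0, 0.0, 0.13] 
[0.15, -0.91, 0.01] [-0.0, 0.0, 0.14] 
[0.09, -0.88, -0.0] [-0.0, 0.0, 0.1] 
[0.15, -0.1, 0.32] [-0.0, 0.0, 0.0]
```

Emit:
carry_out:
  motion:
    - [[0.09,-0.27,0],[0,0,0.04],0]
    - [[0.18,-0.54,0],[0,0,0.08],0]
    - [[0.27,-0.81,0],[0,0,0.12],0]

```text
t: 7.05
eef_pos: [479.0, -309.7, 124.6]
ee_rot: [-3.128, -0.271, 0.004]
wrist_force: [0.8, 0.0, -1.6]
width: 34.4
grasp_force: 29.3
```

Emit:
carry_out:
  motion:
    - [[0.07,-0.3,0],[0,0,0.04],0]
    - [[0.13,-0.6,0],[0,0,0.09],0]
    - [[0.2,-0.9,0],[0,0,0.13],0]

```text
t: 7.42
eef_pos: [483.9, -199.3, 124.8]
ee_rot: [-3.139, -0.111, 0.004]
wrist_force: [1.2, -1.5, -1.1]
width: 34.1
grasp_force: 29.3
```

Emit:
carry_out:
  motion:
    - [[0.05,-0.3,0],[0,0,0.05],0]
    - [[0.1,-0.6,0],[0,0,0.1],0]
    - [[0.15,-0.91,0],[0,0,0.14],0]

```text
t: 7.8
eef_pos: [494.1, -89.4, 125.0]
ee_rot: [3.141, -0.062, -0.004]
wrist_force: [1.2, 0.4, -1.7]
width: 34.4
grasp_force: 29.3
```

Emit:
carry_out:
  motion:
    - [[0.03,-0.3,0],[0,0,0.03],0]
    - [[0.06,-0.6,0],[0,0,0.07],0]
    - [[0.09,-0.8,0],[0,0,0.1],0]
    - [[0.09,-0.88,0],[0,0,0.1],0]
    - [[0.09,-0.88,0],[0,0,0.1],0]

```text
t: 8.43
eef_pos: [509.3, 14.3, 125.6]
ee_rot: [3.136, -0.182, -0.002]
wrist_force: [0.5, -0.6, -1.2]
width: 34.5
grasp_force: 29.3
```

Run:
```python
from h import *
from bench import r
s=r.read_state();print(s["eef_pos"],s["width"],s["grasp_force"])
s=r.read_camera("scene")["pixels"];t=r.read_camera("top")["pixels"]
f=lambda i,u,v:cv2.resize(i[v:v+150,u:u+130],None,fx=3,fy=3,interpolation=cv2.INTER_CUBIC)
cv2.imwrite("pics/hold.png",np.hstack([f(s,110,165),f(t,130,120)]))
go([(528.7,24.9,86.7,-6.9)])
```

```text
[509.2854366   14.32814391 125.57035623] 34.470614625085275 29.33308482170105
[0.15, -0.12, 0.33] [0.0, 0.0, 0.0]
```

View pics/hold.png

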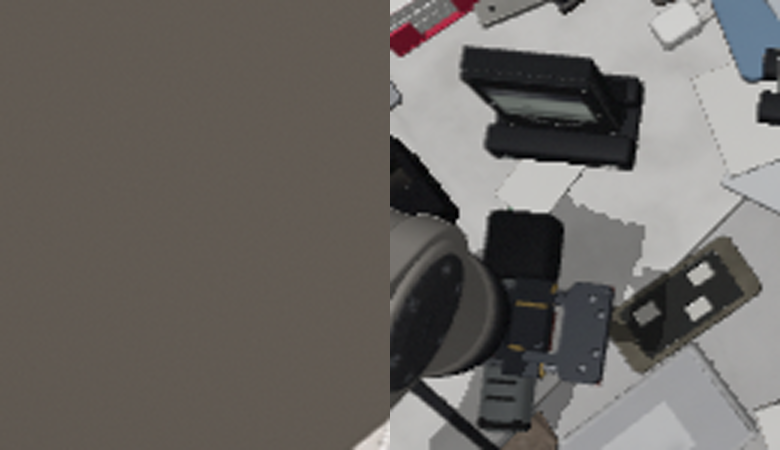

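The arm blocks the scene view. In the top view the head front edge runs from (163,191) to (187,192), roughly parallel to the dock. I'll check its position numerically.

Run:
```python
from h import *
import pickle
s,t=pickle.load(open("cams.pkl","rb"))
g=lambda u,v:(130+(u-390)/3,120+v/3)
print(cast(t,[g(488,213),g(562,217)],150).round(), "handle rear top",cast(t,[g(480,427),g(528,430)],147).round())
th=np.radians(-6.9);x=np.array([np.cos(th),np.sin(th)])
print("expect front mid",np.array([509.3,14.3])+x*85,"rear mid",np.array([509.3,14.3])-x*80)
```

```text
[[596.  31. 150.]
 [593. -25. 150.]] handle rear top [[438.  30. 147.]
 [436.  -5. 147.]]
expect front mid [593.68437406   4.0883687 ] rear mid [429.87941265  23.91094711]
```

Emit:
carry_out:
  motion:
    - [[0.04,-0.03,0.1],[0,0,0],0]
    - [[0.08,-0.06,0.2],[0,0,0],0]
    - [[0.12,-0.09,0.3],[0,0,0],0]
    - [[0.15,-0.12,0.33],[0,0,0],0]
    - [[0.15,-0.12,0.33],[0,0,0],0]
    - [[0.15,-0.12,0.33],[0,0,0],0]

```text
t: 9.28
eef_pos: [529.6, 26.4, 86.9]
ee_rot: [3.136, -0.184, 0.0]
wrist_force: [-0.1, 0.0, -0.9]
width: 34.2
grasp_force: 29.3
```

Emit:
carry_out:
  motion:
    - [[0,0,0],[0,0,0],0]
    - [[0,0,0],[0,0,0],0]
    - [[0,0,0],[0,0,0],0]
    - [[0,0,0],[0,0,0],0]
    - [[0,0,0],[0,0,0],0]
    - [[0,0,0],[0,0,0],0]
    - [[0,0,0],[0,0,0],0]
    - [[0,0,0],[0,0,0],0]
    - [[0,0,0],[0,0,0],0]
    - [[0,0,0],[0,0,0],0]
    - [[0,0,0],[0,0,0],0]
    - [[0,0,0],[0,0,0],0]

```text
t: 10.78
eef_pos: [529.5, 26.6, 86.6]
ee_rot: [-3.136, 0.184, 0.0]
wrist_force: [-0.5, -0.1, -1.9]
width: 34.8
grasp_force: 29.3
```

Run:
```python
from h import *
from bench import r
s=r.read_state();print(s["eef_pos"],s["ee_rot"],s["dq"].round(3),s["grasp_force"])
t=r.read_camera("top")
cv2.imwrite("pics/hold2.png",cv2.resize(t["pixels"][120:260,130:260],None,fx=4,fy=4,interpolation=cv2.INTER_CUBIC))
```

```text
[529.52825072  26.57579899  86.64577037] [-3.13621321e+00  1.83655026e-01  1.74723752e-05] [ 0.     0.001  0.002  0.     0.001 -0.001 -0.001] 29.333361089229584
```

View pics/hold2.png

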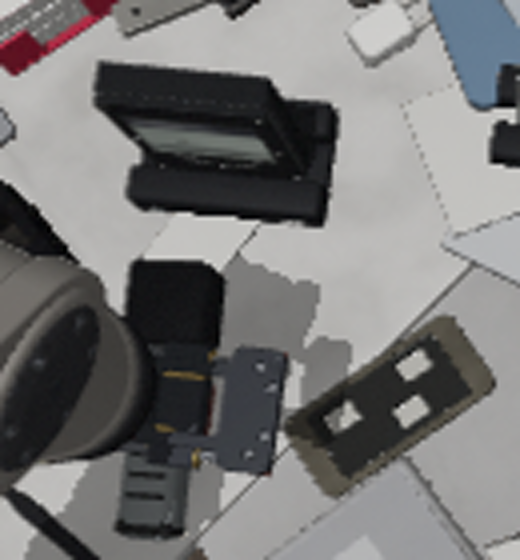

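The scanner is square in front of the dock, with its front edge at crop px (130..222, 262). One numeric check, then an extra hold for margin.

Run:
```python
from h import *
import pickle
s,t=pickle.load(open("cams.pkl","rb"))
g=lambda u,v:(130+u/4,120+v/4)
a=cast(t,[g(131,264),g(222,267)],112); m=a.mean(0)
b=cast(t,[g(117,527),g(184,534)],104).mean(0)
print(a.round(),b.round())
yaw=np.arctan2(m[1]-b[1],m[0]-b[0]);x=np.array([np.cos(yaw),np.sin(yaw)]);d=np.array([693.5,5])-m[:2]
print("yaw",np.degrees(yaw),"ahead",d@x,"left",d@[-x[1],x[0]])
go([(510,15,125,-6.9),(495,-90,125,-2),(485,-200,125,4),(480,-310,125,10),(475,-413.5,125,15.2),(475,-413.5,32,15.2)])
```

```text
[[615.  42. 112.]
 [613. -12. 112.]] [459.  26. 104.]
yaw -4.067596059227673 ahead 80.11813462598124 left -4.383684318604925
[-0.15, 0.11, -0.32] [-0.0, 0.0, 0.0] 
[-0.02, 0.89, 0.0] [-0.0, 0.0, -0.1] 
[-0.05, 0.92, 0.0] [-0.0, 0.0, -0.14] 
[-0.11, 0.91, 0.0] [-0.0, 0.0, -0.13] 
[-0.19, 0.84, 0.0] [-0.0, 0.0, -0.12] 
[0.0, 0.0, 0.78] [-0.0, 0.0, 0.0]
```

Emit:
carry_out:
  motion:
    - [[0,0,0],[0,0,0],0]
    - [[0,0,0],[0,0,0],0]
    - [[0,0,0],[0,0,0],0]
    - [[0,0,0],[0,0,0],0]
    - [[0,0,0],[0,0,0],0]
    - [[0,0,0],[0,0,0],0]
    - [[0,0,0],[0,0,0],0]
    - [[0,0,0],[0,0,0],0]

```text
t: 11.82
eef_pos: [529.5, 26.6, 86.6]
ee_rot: [-3.136, 0.184, 0.0]
wrist_force: [0.5, -0.0, -1.2]
width: 34.5
grasp_force: 29.3
```

Range 80 mm, 4 mm sideways, about 3° off square: within limits. Now back to the pad.

Emit:
carry_out:
  motion:
    - [[-0.08,0.05,-0.15],[0,0,0],0]
    - [[-0.15,0.11,-0.32],[0,0,0],0]
    - [[-0.15,0.11,-0.32],[0,0,0],0]

```text
t: 12.2
eef_pos: [510.5, 15.2, 125.9]
ee_rot: [-3.135, 0.185, -0.003]
wrist_force: [-0.1, -0.1, -2.0]
width: 34.7
grasp_force: 29.3
```

Emit:
carry_out:
  motion:
    - [[-0.01,0.3,0],[0,0,-0.03],0]
    - [[-0.01,0.6,0],[0,0,-0.07],0]
    - [[-0.02,0.89,0],[0,0,-0.1],0]

```text
t: 12.58
eef_pos: [495.4, -90.8, 124.4]
ee_rot: [3.141, -0.058, -0.0]
wrist_force: [0.0, -0.7, -1.4]
width: 34.5
grasp_force: 29.3
```

Emit:
carry_out:
  motion:
    - [[-0.02,0.3,0],[0,0,-0.05],0]
    - [[-0.03,0.6,0],[0,0,-0.1],0]
    - [[-0.05,0.92,0],[0,0,-0.14],0]

```text
t: 12.95
eef_pos: [485.3, -200.8, 124.2]
ee_rot: [-3.139, -0.116, 0.0]
wrist_force: [0.7, -0.2, -1.8]
width: 34.4
grasp_force: 29.3
```

Emit:
carry_out:
  motion:
    - [[-0.04,0.3,0],[0,0,-0.04],0]
    - [[-0.07,0.6,0],[0,0,-0.09],0]
    - [[-0.11,0.91,0],[0,0,-0.13],0]

```text
t: 13.32
eef_pos: [480.1, -310.7, 124.0]
ee_rot: [-3.129, -0.276, 0.0]
wrist_force: [0.2, -0.4, -1.9]
width: 34.3
grasp_force: 29.3
```

Emit:
carry_out:
  motion:
    - [[-0.07,0.3,0],[0,0,-0.04],0]
    - [[-0.13,0.58,0],[0,0,-0.08],0]
    - [[-0.19,0.84,0],[0,0,-0.12],0]
    - [[-0.19,0.84,0],[0,0,-0.12],0]
    - [[-0.19,0.84,0],[0,0,-0.12],0]

```text
t: 13.95
eef_pos: [474.9, -412.3, 123.9]
ee_rot: [-3.112, -0.42, 0.001]
wrist_force: [-0.8, -0.1, -1.8]
width: 34.6
grasp_force: 29.3
```

Run:
```python
from h import *
go([(475,-413.8,60,15.2),(475,-413.8,31,15.2)])
```

```text
[-0.0, 0.01, 0.53] [-0.0, 0.0, 0.0] 
[-0.0, 0.0, 0.24] [-0.0, 0.0, 0.0]
```

Emit:
carry_out:
  motion:
    - [[0,0.01,0.25],[0,0,0],0]
    - [[0,0.01,0.5],[0,0,0],0]
    - [[0,0.01,0.65],[0,0,0],0]
    - [[0,0.01,0.7],[0,0,0],0]
    - [[0,0.01,0.74],[0,0,0],0]
    - [[0,0.01,0.76],[0,0,0],0]
    - [[0,0.01,0.76],[0,0,0],0]
    - [[0,0.01,0.76],[0,0,0],0]

```text
t: 14.95
eef_pos: [475.1, -414.8, 34.3]
ee_rot: [3.113, 0.419, 0.001]
wrist_force: [0.1, -0.3, -1.5]
width: 34.4
grasp_force: 29.3
```

Emit:
carry_out:
  motion:
    - [[0,0,0.01],[0,0,0],0]
    - [[0,0,0.02],[0,0,0],0]
    - [[0,0,0.03],[0,0,0],0]
    - [[0,0,0.03],[0,0,0],0]
    - [[0,0,0.03],[0,0,0],0]

```text
t: 15.58
eef_pos: [474.9, -414.6, 30.2]
ee_rot: [3.113, 0.42, -0.0]
wrist_force: [-0.3, -0.1, -1.2]
width: 34.5
grasp_force: 29.3
```

Emit:
carry_out:
  motion:
    - [[0,0,0.01],[0,0,0],0]
    - [[0,0,0.01],[0,0,0],0]
    - [[0,0,0.01],[0,0,0],0]

```text
t: 15.95
eef_pos: [474.9, -414.6, 30.2]
ee_rot: [-3.113, -0.419, -0.001]
wrist_force: [-1.9, 3.1, 10.4]
width: 34.4
grasp_force: 29.4
```

Contact with the pad. Release and retreat.

Emit:
carry_out:
  motion:
    - [[0,0,0],[0,0,0],0.4]
    - [[0,0,0],[0,0,0],0.7]
    - [[0,0,0],[0,0,0],1]
    - [[0,0,0],[0,0,0],1]
    - [[0,0,0],[0,0,0],1]
    - [[0,0,0],[0,0,0],1]
    - [[0,0,0],[0,0,0],1]
    - [[0,0,0],[0,0,0],1]

```text
t: 16.95
eef_pos: [475.0, -414.6, 29.1]
ee_rot: [3.113, 0.42, 0.0]
wrist_force: [-0.0, 0.3, -0.3]
width: 87.8
grasp_force: 0.0
```

Emit:
carry_out:
  motion:
    - [[0,0,-0.2],[0,0,0],1]
    - [[0,0,-0.5],[0,0,0],1]
    - [[0,0,-0.9],[0,0,0],1]
    - [[0,0,-1],[0,0,0],1]
    - [[0,0,-1],[0,0,0],1]

```text
t: 17.58
eef_pos: [475.3, -414.5, 149.4]
ee_rot: [3.113, 0.42, 0.002]
wrist_force: [0.3, 0.2, -1.4]
width: 88.0
grasp_force: 0.0
```

Emit:
carry_out:
  motion:
    - [[0,-0.4,-0.2],[0,0,0],1]
    - [[0,-0.8,-0.4],[0,0,0],1]
    - [[0,-1,-0.4],[0,0,0],1]
    - [[0,-1,-0.4],[0,0,0],1]

```text
t: 18.08
eef_pos: [442.7, -296.3, 195.6]
ee_rot: [-3.11, -0.424, 0.003]
wrist_force: [-0.4, -0.4, -0.8]
width: 87.6
grasp_force: 0.0
```

Emit:
carry_out:
  motion:
    - [[0,-0.4,0],[0,0,0],1]
    - [[0,-0.8,0],[0,0,0],1]
    - [[0,-1,0],[0,0,0],1]
    - [[0,-1,0],[0,0,0],1]
    - [[0,-1,0],[0,0,0],1]

```text
t: 18.7
eef_pos: [411.8, -184.4, 196.9]
ee_rot: [3.113, 0.418, -0.0]
wrist_force: [0.6, -0.2, -1.0]
width: 87.7
grasp_force: 0.0
```

Run:
```python
from h import *
from bench import r
t=r.read_camera("top")["pixels"];s=r.read_camera("scene")["pixels"]
f=lambda i,u,v:cv2.resize(i[v:v+100,u:u+100],None,fx=4,fy=4,interpolation=cv2.INTER_CUBIC)
cv2.imwrite("pics/end.png",np.hstack([f(s,320,155),f(t,300,195)]))
```

```text
(no output)
```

View pics/end.png

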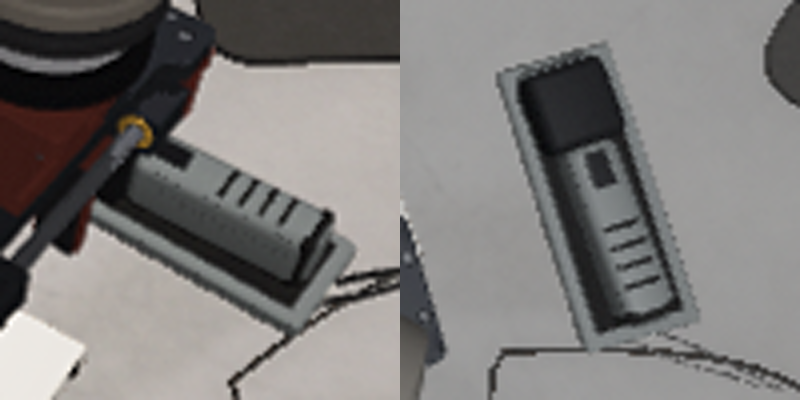

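The scanner lies upright and centred on its pad (top crop, head ~570,105, handle end ~645,305), as at the start, and the arm is clear of it.

```bash
python3 -c "
from bench import r
print(r.finish_job())"
```

```text
the job is handed in; nothing more can be done
None
```

The scanner was held steady for over 2 s about 80 mm in front of the larger drive's label (about 4 mm sideways and 3° off square by the top camera), then laid back upright and centred on its pad and released; the job is handed in, but no verdict came back.

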